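# Turn the green soap on the curing stand

### The job

Pick up the spatula by its handle, slip its blade under the overhanging rim of the round green soap and tip the soap over the step, so that it lies upside down and flat on the upper ledge of the wooden stand. Turn it with the spatula only: do not touch the green soap with the fingers, and leave the yellow soap as it lies. Then lay the spatula flat on the table again, the way up it was, and let go.

Things in the scene. Friction and masses are not known exactly. Their poses are not given: they have to be found in the camera images.
- stand: Fixed wooden stand, two ledges like a stair, 420 mm wide. Origin: on the table under the middle of the step's edge; x to the back, y along the step, z up. Lower ledge: x -50 to 0 mm, top 50 mm up, board 20 mm thick; open table in front. The step (x = 0) rises to the upper ledge: x 0 to 125 mm, top 64 mm up, with back and side lips 16 mm high (side lips at y = +-203 mm, behind the step only).
- green_soap_center (a point): Loose round hard green soap, 80 mm across, 20 mm thick, 0.1 kg; pale green upper face with a ring, dark green underside. It lies on the lower ledge 1 to 5 mm from the step; its near rim overhangs the ledge's front by 31 to 35 mm. Point: its centre (half-way up); z points out of the pale face (up at the start).
- yellow_soap_center (a point): Round yellow soap of the same size and lying in the same way, elsewhere on the lower ledge (at least 120 mm away, centre to centre); pale yellow upper face, brown underside. Not to be moved. The point is its centre (half-way up), z out of its pale face.
- spatula_grip (a point): Loose rigid spatula lying flat, 0.13 kg. Point: in the dark wooden handle (20 mm wide, 28 mm high, from -59 to +51 mm along x), 14 mm above the flat underside; x points along the handle to the blade, z up. Steel blade: 84 mm long, 50 mm wide, 3 mm thick, flush with the underside (upper face 11 mm below the point), square tip 150 mm from the point along +x.
Things that resemble listed ones, but are neither listed nor needed, are in the scene too. Leave any blue look-alike of the part that bears spatula_grip alone.

How it is judged:
On the way, in this order (a step that is already met when the one before it is completed fails the run):
1. the spatula is picked up off the table (height (world z) of spatula_grip above 0.035 m and contact force between the fingers and spatula above 0.5 N), for 0.1 s.
2. the spatula tips the green soap up (more than about 17 degrees) (angle between green_soap_center's own z axis and vertical between 0.3 and 2.5 rad and contact force between spatula and green_soap above 0.02 N), for 0.04 s.
3. the green soap lies upside down on the upper ledge (angle between green_soap_center's own z axis and vertical above 2.96 rad and x of green_soap_center in the frame of stand above 0.01 m and height (world z) of green_soap_center below 0.084 m), for 0.2 s.
At the end, for the whole second after the job is handed in: Green soap at rest upside down on the upper ledge (flat within 10 degrees, centre 10 mm or more past the step); yellow soap pale face up, within 15 mm of its start; spatula released and at rest on the table, underside down within 10 degrees, handle point below 26 mm (angle between green_soap_center's own z axis and vertical above 2.96 rad and x of green_soap_center in the frame of stand between 0.01 and 0.125 m and z of green_soap_center in the frame of stand between 0.066 and 0.084 m and linear speed of each of green_soap, spatula below 0.02 m/s and distance of yellow_soap_center from where it was at the start of the episode below 0.015 m and angle between each of yellow_soap_center, spatula_grip's own z axis and vertical below 0.17 rad and height (world z) of spatula_grip below 0.026 m); the robot touches nothing.
It fails at once if the fingers touch the green soap (contact force between the fingers and green_soap above 0.5 N).
It fails at once if the yellow soap is moved by more than 15 mm (distance of yellow_soap_center from where it was at the start of the episode above 0.015 m).
It also fails if it takes over 53 s, if anything falls off the work surface, if the arm or the gripper's body presses on something with over 40 N, if the wrist force passes 120 N, or if a joint passes its speed limit or range.

### The arm

A 7-joint arm with a two-finger parallel gripper is mounted at the origin on the work surface. World frame = base frame: x ahead of the robot, y to its left, z up, the work surface at z = 0. Lengths are in m, angles in rad, forces in N, time in s.
With the tool pointing down it reaches from about 0.4 to 0.85 m from the base axis. Payload 10.4 kg.
Tool frame: the origin (TCP) lies on the mounting face of the last link; the fingertips stand r.tips_ahead ahead of it and the grasp point (between the pads) lies 164 mm ahead of it (r.tips_ahead is the distance from the TCP to the fingertips, in m); z points along the fingers, y is the line along which they close (so a half turn about z gives the same grasp; the last joint's range is limited). The gripper opens to 87 mm and grips with 3 to 60 N. Pads are 19 mm wide; open, the fingers measure 117 mm over their backs; the gripper's body (75 mm by 190 mm) begins 51 mm behind the grasp point.
Start: joints at [-1.301, 0.332, -0.065, 1.46, 0.022, 1.35, -0.088], TCP at [0.18, 0.598, 0.405] pointing down, gripper open.
Joint ranges: [-2.6, 2.6], [-0.5, 2.12], [-1.47, 1.34], [0.16, 2.42], [-1.27, 4.41], [0.06, 2.06], [-2.6, 2.6]. Speed limits (rad/s): [2.22, 2.22, 2.79, 2.79, 3.14, 3.14, 3.14].

### API

Orientations are given as a unit quaternion [x, y, z, w].
In Python, from bench import telemetry, imaging, job, r gives the robot as it stands.
- The arm moves only by the tool move_arm, never from a script. Its argument "steps" is a list of rows, each an object of numbers: "dx", "dy", "dz": the shift along the tool's x, y, z in cm; "spin": the turn about the tool's z in rad. In form: [{"dx": .., "dy": .., "dz": .., "spin": ..}, ...]. A call has 1 to 12 rows; each row shifts and turns the commanded pose from where the row before left it, along the tool's axes as they then stand; what a row does not reach is not made up. A row lasts 1/10 s, in which the tool goes at most 50 mm and 8.59 degrees, less where a joint would pass 70% of its speed; a pose out of reach is approached as far as the arm can. A call with a gripper value outside its range is refused whole. "claw" is the finger opening in cm, from 0 to 8.7, set as the call begins (left out, the last holds). The fingers move at their own pace and stop on an object; "squeeze" is the grip in N (left out, the last holds). Time passes only in rows, so rows that do not move let the fingers close. It gives the time, the measured TCP pose, the force, the opening and the grip force at its end, in the units of the state.
- telemetry.read_state(): the state, without advancing time (a new reading comes with each control period).
- imaging.camera(name): name is "scene" or "side" or "wrist"; returns a dict with "img" (384x512x3 uint8, red, green, blue), "camera_matrix" (3x3 intrinsics, pixels), "R" (3x3) and "t" (3): a world point X has camera coordinates R X + t. Camera axes: x right, y down, z forward; pixel columns grow to the right and rows downward; lengths in m; the calibration is good to about 2 mm. The wrist camera is an equidistant fisheye: a pixel r from the principal point sees the ray r / f radians off the axis. A picture is of the moment at which its call begins. There is no depth.
- job.close_job(): hands the job in; it is judged then, once.
The state is a dict: "time": time; "joint_positions": joint angles; "joint_vel": joint speeds; "joint_torque": joint torques, N m; "ee_pos": TCP position; "eef_rot": TCP orientation; "ft_force": force on the tool from outside, world axes, zero at the start; "torque": the same for the moment, N m; "width": finger opening in m; "grip_force": force on a finger pad.
Only numpy, scipy, OpenCV 4.12 (cv2) and the standard library are available. Lean on these libraries where they do the work, as an engineer would, in place of code of your own. Each camera call takes 0.05 s, during which the arm holds its last target. There are 200 camera calls.

## Working session

There is one attempt and no reset: what is moved stays moved. The work goes in short steps, Python scripts to look and compute and a tool call to move; the robot and the scene stay as the last step left them, time stands still between calls to the robot, and variables do not carry over. Pictures are saved under pics/ and viewed, at most 10 in all, crops included, and the job is handed in when it is done.

Besides the shell and the picture viewer there is one more tool, called after "Request:" by a JSON object that holds its "api" and its "payload", one argument or row to a line. move_arm: Moves the arm, as the interface text tells. Its arguments: {"type":"object","properties":{"steps":{"type":"array","items":{"type":"object","properties":{"dx":{"type":"number"},"dy":{"type":"number"},"dz":{"type":"number"},"spin":{"type":"number"}}}},"claw":{"type":"number"},"squeeze":{"type":"number"}},"required":["steps"]}

```bash
mkdir -p pics; ls; cat > h.py <<'E'
import numpy as np,cv2
from bench import telemetry,imaging,job,r
def grab(n,f):
    c=imaging.camera(n); cv2.imwrite('pics/'+f+'.png',c['img'][:,:,::-1]); np.savez('pics/'+f+'.npz',**c); return c
def ray(c,u,v,fish=False):
    K=c['camera_matrix']; x=(u-K[0,2])/K[0,0]; y=(v-K[1,2])/K[1,1]
    if fish:
        t=np.hypot(x,y); d=np.array([x/t*np.sin(t),y/t*np.sin(t),np.cos(t)]) if t>0 else np.array([0,0,1.])
    else: d=np.array([x,y,1.])
    R=c['R']; return -R.T@c['t'],R.T@d
def onplane(c,u,v,z,fish=False):
    o,d=ray(c,u,v,fish); return o+d*(z-o[2])/d[2]
E
python3 - <<'E'
from h import *
a=grab('scene','s0');b=grab('side','d0');w=grab('wrist','w0')
cv2.imwrite('pics/ab.png',cv2.resize(np.hstack([a['img'],b['img']])[:,:,::-1],(800,300)))
for c in(a,b,w):print(c['camera_matrix'].round(1).tolist(),(-c['R'].T@c['t']).round(3),c['R'][2].round(2))
s=telemetry.read_state();print(s['ee_pos'],s['eef_rot'],r.tips_ahead,s['time'])
E
```

```text
pics
[[380.5, 0.0, 255.1], [0.0, 380.5, 193.7], [0.0, 0.0, 1.0]] [1.264 0.023 0.759] [-0.75 -0.05 -0.66]
[[463.7, 0.0, 258.6], [0.0, 463.7, 189.2], [0.0, 0.0, 1.0]] [ 0.432 -0.732  0.858] [ 0.06  0.65 -0.76]
[[297.3, 0.0, 248.3], [0.0, 297.3, 187.6], [0.0, 0.0, 1.0]] [0.109 0.62  0.383] [ 0.26 -0.08 -0.96]
[0.18035673 0.59831489 0.40411571] [ 1.45852180e-01  9.89306232e-01 -5.63647831e-04 -5.50430776e-05] 0.1822 0.15
```

View pics/s0.png

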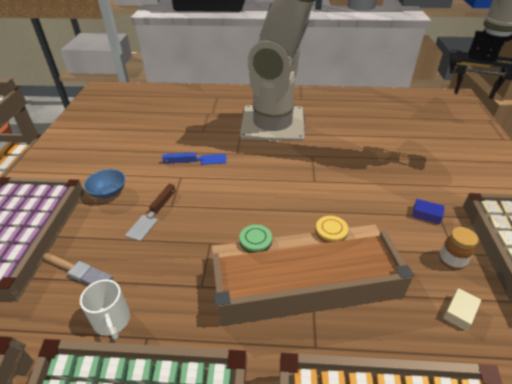

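View pics/d0.png

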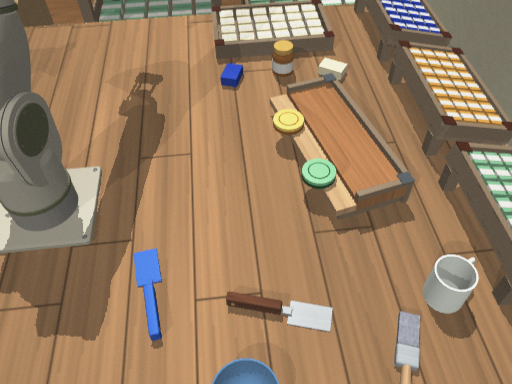

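Scene: dark-handled steel spatula at scene (152,211) / side (279,310). Its rivals are the pale-handled brush-like tool at scene (78,268) / side (407,345) and the blue look-alike at scene (195,159). The dark wooden handle with steel blade fits the description. Green soap is at scene (256,238), yellow at (332,228). I'll measure these and confirm with a crop.

```bash
cat > m.py <<'E'
from h import *
import sys
def comp(mask,roi):
    x0,y0,x1,y1=roi; m=np.zeros(mask.shape,np.uint8); m[y0:y1,x0:x1]=mask[y0:y1,x0:x1]
    n,l,s,c=cv2.connectedComponentsWithStats(m); k=1+np.argmax(s[1:,4]); return (l==k).astype(np.uint8)
L=lambda f:dict(np.load('pics/'+f+'.npz'))
if __name__=='__main__':
  for f,rs,rg,ry in(('s0',(115,175,190,245),(230,215,280,260),(305,205,360,250)),('d0',(215,280,345,340),(295,150,345,195),(265,100,310,140))):
    c=L(f);hsv=cv2.cvtColor(c['img'],cv2.COLOR_RGB2HSV);H,S,V=[hsv[...,i].astype(int) for i in range(3)]
    hm=comp((V<115)&(S>90),rs); bm=comp((S<60)&(V>120),rs)
    for nm,m,z in(('handle',hm,.02),('blade',bm,.003)):
        ct=max(cv2.findContours(m,0,1)[0],key=cv2.contourArea)[:,0]
        P=np.array([onplane(c,u,v,z)[:2] for u,v in ct]).astype(np.float32)
        q=cv2.minAreaRect(P); print(f,nm,m.sum(),ct.min(0),ct.max(0),np.round(cv2.boxPoints(q),3).tolist(),np.round(q[0],3))
    for nm,m in(('green',comp((H>50)&(H<90)&(S>80),rg)),('yellow',comp((H>20)&(H<35)&(S>150)&(V>150),ry))):
        ct=max(cv2.findContours(m,0,1)[0],key=cv2.contourArea)[:,0]
        P=np.array([onplane(c,u,v,.068)[:2] for u,v in ct]).astype(np.float32)
        print(f,nm,m.sum(),np.round(cv2.minEnclosingCircle(P),3) if 0 else cv2.minEnclosingCircle(P),cv2.fitEllipse(P))
  a=L('s0')['img'][170:310,100:300];b=L('d0')['img'][270:350,200:350]
  cv2.imwrite('pics/crop.png',np.vstack([cv2.resize(a,(600,420),interpolation=2),cv2.resize(b[:,:],(600,180),interpolation=2)])[:,:,::-1])
E
python3 m.py
```

```text
s0 handle 332 [147 184] [175 214] [[0.4000000059604645, -0.30000001192092896], [0.5220000147819519, -0.3409999907016754], [0.5350000262260437, -0.30399999022483826], [0.4129999876022339, -0.2630000114440918]] [ 0.468 -0.302]
s0 blade 475 [125 212] [157 240] [[0.5009999871253967, -0.34700000286102295], [0.6010000109672546, -0.3790000081062317], [0.6169999837875366, -0.328000009059906], [0.5170000195503235, -0.29600000381469727]] [ 0.559 -0.337]
s0 green 110 ((0.6403041481971741, -0.024005403742194176), 0.028314562514424324) ((0.6394529342651367, -0.023098504170775414), (0.04944092780351639, 0.05000678449869156), 53.860755920410156)
s0 yellow 4 ((0.5758183002471924, 0.1646454632282257), 0.0038938161451369524) ((0.5757946372032166, 0.1650714874267578), (1.232288468600018e-06, 0.008470204658806324), 3.1843388080596924)
d0 handle 475 [226 298] [282 321] [[0.39800000190734863, -0.32600000500679016], [0.5080000162124634, -0.3540000021457672], [0.5189999938011169, -0.31200000643730164], [0.4090000092983246, -0.28299999237060547]] [ 0.458 -0.319]
d0 blade 1138 [281 300] [332 331] [[0.50400000
[... 175 characters left out ...]
39]
d0 green 131 ((0.6371277570724487, -0.04087645560503006), 0.036614350974559784) ((0.646228015422821, -0.008567653596401215), (0.08735493570566177, 0.12252755463123322), 161.40545654296875)Traceback (most recent call last):
  File "m.py", line 18, in <module>
    print(f,nm,m.sum(),np.round(cv2.minEnclosingCircle(P),3) if 0 else cv2.minEnclosingCircle(P),cv2.fitEllipse(P))
                                                                                                 ~~~~~~~~~~~~~~^^^
cv2.error: OpenCV(4.12.0) /io/opencv/modules/imgproc/src/shapedescr.cpp:361: error: (-201:Incorrect size of input array) There should be at least 5 points to fit the ellipse in function 'fitEllipseNoDirect'
```

```bash
python3 - <<'E'
import re
s=open('m.py').read()
s=s.replace("(H>50)&(H<90)&(S>80)","(H>50)&(H<90)&(S>60)").replace("(H>20)&(H<35)&(S>150)&(V>150)","(H>20)&(H<35)&(S>110)&(V>170)")
s=s.replace("np.round(cv2.minEnclosingCircle(P),3) if 0 else cv2.minEnclosingCircle(P),cv2.fitEllipse(P)","cv2.minEnclosingCircle(P)")
s=s.replace("a=L('s0')['img'][170:310,100:300];b=L('d0')['img'][270:350,200:350]","a=L('s0')['img'];b=L('d0')['img']")
s=re.sub(r"cv2.imwrite\('pics/crop.*","R=lambda i,s:cv2.resize(i,s,interpolation=2)\n  cv2.imwrite('pics/crop.png',np.vstack([np.hstack([R(a[175:245,115:205],(400,300)),R(b[280:340,220:340],(400,300))]),np.hstack([R(a[210:320,200:420],(400,300)),R(b[70:220,260:420],(400,300))])])[:,:,::-1])",s)
open('m.py','w').write(s)
E
python3 m.py|grep -v -e blade -e handle; python3 -c "
from m import *
a=L('s0')['img'];b=L('d0')['img'];import cv2
h=lambda i:cv2.cvtColor(i,cv2.COLOR_RGB2HSV)
print(h(a)[238,240:275:3].tolist(),h(a)[228,315:350:3].tolist(),h(b)[172,303:338:4].tolist(),h(b)[121,275:305:4].tolist())"
```

```text
s0 green 660 ((0.6447296142578125, -0.02125544100999832), 0.04211609438061714)
s0 yellow 287 ((0.6006249189376831, 0.1658203899860382), 0.040364738553762436)
d0 green 814 ((0.6419476866722107, -0.02854701317846775), 0.04622636362910271)
d0 yellow 364 ((0.6011644005775452, 0.1662614345550537), 0.040944792330265045)
[[56, 75, 176], [61, 80, 192], [61, 85, 141], [61, 79, 194], [61, 79, 194], [62, 79, 194], [61, 79, 194], [61, 78, 194], [61, 81, 158], [61, 78, 189], [60, 76, 189], [16, 109, 166]] [[17, 142, 149], [22, 146, 236], [20, 153, 223], [22, 149, 231], [23, 145, 238], [23, 145, 237], [23, 145, 237], [23, 146, 238], [23, 146, 237], [19, 162, 209], [23, 145, 238], [18, 132, 214]] [[66, 63, 234], [67, 64, 234], [67, 66, 232], [67, 68, 232], [66, 68, 231], [65, 67, 232], [66, 70, 230], [65, 71, 229], [66, 73, 229]] [[28, 107, 244], [22, 143, 211], [28, 112, 243], [28, 110, 243], [28, 113, 243], [28, 110, 243], [28, 114, 243], [23, 138, 225]]
```

View pics/crop.png

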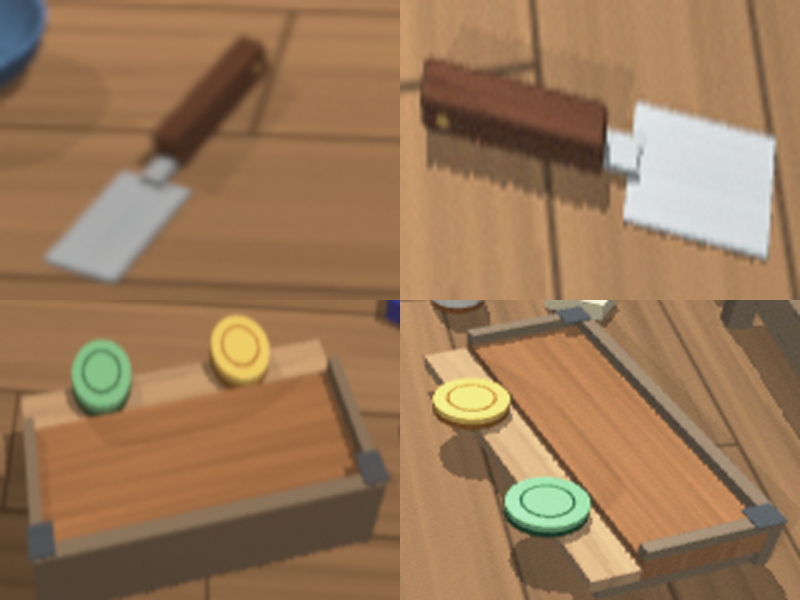

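The crop confirms the dark-handled steel spatula and shows the soaps on the front ledge. Next I'll find the stand pose and the move out.

```bash
cat >> h.py <<'E'
from scipy.spatial.transform import Rotation as Ro
def go(p):
    s=telemetry.read_state(); R=Ro.from_quat(s['eef_rot']).as_matrix(); d=R.T@(np.array(p)-s['ee_pos'])*100
    print('t',round(s['time'],2),'tcp',s['ee_pos'].round(4),'xyaw',np.degrees(np.arctan2(R[1,0],R[0,0])).round(2),'cm',d.round(2)); return d
E
python3 - <<'E'
from m import *
a=L('s0');b=L('d0')
f=lambda n,c,u,v,z:print(n,onplane(c,u,v,z)[:2].round(4))
f('step near',b,356,197.5,.064);f('step far',b,288,95,.064)
f('front near',b,337,215,.05);f('front far',b,271,98,.05)
f('sc front near',a,212,246,.05);f('sc front far',a,377,225,.05)
for c,nm,r,lo,hi in((a,'green',(235,218,280,260),(50,60,165),(90,255,255)),(b,'green',(295,150,345,195),(50,40,215),(90,255,255)),(a,'yel',(310,210,360,250),(18,100,200),(30,255,255)),(b,'yel',(265,100,312,140),(18,80,225),(30,255,255))):
    m=comp((cv2.inRange(cv2.cvtColor(c['img'],cv2.COLOR_RGB2HSV),lo,hi)>0).astype(np.uint8),r)
    ct=max(cv2.findContours(m,0,1)[0],key=cv2.contourArea)[:,0]
    P=np.array([onplane(c,u,v,.07)[:2] for u,v in ct]).astype(np.float32)
    print(nm,m.sum(),cv2.fitEllipse(P))
go([.42,.2,.36]);go([.465,-.308,.30])
E
```

```text
step near [ 0.7093 -0.108 ]
step far [0.6165 0.2683]
front near [ 0.6609 -0.1401]
front far [0.5714 0.2791]
sc front near [ 0.663  -0.1267]
sc front far [0.5693 0.2855]
green 302 ((0.6430708169937134, -0.021840257570147514), (0.07352957129478455, 0.07538445293903351), 142.5817108154297)
green 328 ((0.6419044137001038, -0.022372907027602196), (0.07359199225902557, 0.07565902918577194), 92.30435943603516)
yel 589 ((0.6004616618156433, 0.1656218320131302), (0.07600650936365128, 0.07787339389324188), 172.3721923828125)
yel 498 ((0.5998751521110535, 0.1748911589384079), (0.07016335427761078, 0.10691801458597183), 4.095065593719482)
t 0.15 tcp [0.1804 0.5983 0.4041] xyaw 163.23 cm [-34.44 -31.22   4.45]
t 0.15 tcp [0.1804 0.5983 0.4041] xyaw 163.23 cm [-53.41 -78.55  10.5 ]
```

Request:
{"api": "move_arm", "payload": {
  "steps": [
    {"dx": -2.9, "dy": -2.6, "dz": 0.4},
    {"dx": -2.9, "dy": -2.6, "dz": 0.4},
    {"dx": -2.9, "dy": -2.6, "dz": 0.4},
    {"dx": -2.9, "dy": -2.6, "dz": 0.4},
    {"dx": -2.9, "dy": -2.6, "dz": 0.4},
    {"dx": -2.9, "dy": -2.6, "dz": 0.4},
    {"dx": -2.9, "dy": -2.6, "dz": 0.4},
    {"dx": -2.9, "dy": -2.6, "dz": 0.4},
    {"dx": -2.9, "dy": -2.6, "dz": 0.4},
    {"dx": -2.9, "dy": -2.6, "dz": 0.4},
    {"dx": -2.9, "dy": -2.6, "dz": 0.4},
    {"dx": -2.5, "dy": -2.6, "dz": 0}
  ],
  "claw": 5
}}

```text
$.steps[0]: bad value
```

Request:
{"api": "move_arm", "payload": {
  "steps": [
    {"dx": -1.6, "dy": -3.9, "dz": 0.5},
    {"dx": -1.6, "dy": -3.9, "dz": 0.5},
    {"dx": -1.6, "dy": -3.9, "dz": 0.5},
    {"dx": -1.6, "dy": -3.9, "dz": 0.5},
    {"dx": -1.6, "dy": -3.9, "dz": 0.5},
    {"dx": -1.6, "dy": -3.9, "dz": 0.5},
    {"dx": -1.6, "dy": -3.9, "dz": 0.5},
    {"dx": -1.6, "dy": -3.9, "dz": 0.5},
    {"dx": -1.6, "dy": -3.9, "dz": 0.5},
    {"dx": -1.6, "dy": -3.9, "dz": 0.5},
    {"dx": -1.6, "dy": -3.9, "dz": 0.5},
    {"dx": -1.6, "dy": -3.9, "dz": 0.5}
  ]
}}

```text
$.steps[0]: bad value
```

```bash
python3 - <<'E'
from h import *
go([.465,-.308,.30]);print(telemetry.read_state()['joint_positions'].round(2) if hasattr(telemetry.read_state()['joint_positions'],'round') else 0)
c=grab('wrist','w1')
E
```

```text
t 0.15 tcp [0.1804 0.5983 0.4041] xyaw 163.23 cm [-53.41 -78.55  10.5 ]
[-1.3   0.33 -0.06  1.46  0.02  1.35 -0.09]
```

View pics/w1.png

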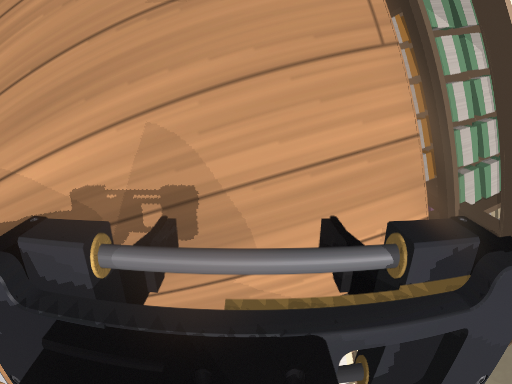

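The picture shows the gripper still at its start, with the fingers at columns ~165 and ~335, because the moves were refused. The rows probably need every field, so I'll add spin.

Request:
{"api": "move_arm", "payload": {
  "steps": [
    {"dx": -2.9, "dy": -2.6, "dz": 0.4, "spin": 0},
    {"dx": -2.9, "dy": -2.6, "dz": 0.4, "spin": 0},
    {"dx": -2.9, "dy": -2.6, "dz": 0.4, "spin": 0},
    {"dx": -2.9, "dy": -2.6, "dz": 0.4, "spin": 0},
    {"dx": -2.9, "dy": -2.6, "dz": 0.4, "spin": 0},
    {"dx": -2.9, "dy": -2.6, "dz": 0.4, "spin": 0},
    {"dx": -2.9, "dy": -2.6, "dz": 0.4, "spin": 0},
    {"dx": -2.9, "dy": -2.6, "dz": 0.4, "spin": 0},
    {"dx": -2.9, "dy": -2.6, "dz": 0.4, "spin": 0},
    {"dx": -2.9, "dy": -2.6, "dz": 0.4, "spin": 0},
    {"dx": -2.9, "dy": -2.6, "dz": 0.4, "spin": 0},
    {"dx": -2.5, "dy": -2.6, "dz": 0, "spin": 0}
  ],
  "claw": 5
}}

```text
time: 1.4
ee_pos: [0.4203, 0.1986, 0.3603]
eef_rot: [0.146, 0.989, -0.0, -0.0]
ft_force: [1.1, 0.5, -0.8]
width: 0.0499
grip_force: 0.0
```

Request:
{"api": "move_arm", "payload": {
  "steps": [
    {"dx": -1.6, "dy": -3.9, "dz": 0.5, "spin": 0},
    {"dx": -1.6, "dy": -3.9, "dz": 0.5, "spin": 0},
    {"dx": -1.6, "dy": -3.9, "dz": 0.5, "spin": 0},
    {"dx": -1.6, "dy": -3.9, "dz": 0.5, "spin": 0},
    {"dx": -1.6, "dy": -3.9, "dz": 0.5, "spin": 0},
    {"dx": -1.6, "dy": -3.9, "dz": 0.5, "spin": 0},
    {"dx": -1.6, "dy": -3.9, "dz": 0.5, "spin": 0},
    {"dx": -1.6, "dy": -3.9, "dz": 0.5, "spin": 0},
    {"dx": -1.6, "dy": -3.9, "dz": 0.5, "spin": 0},
    {"dx": -1.6, "dy": -3.9, "dz": 0.5, "spin": 0},
    {"dx": -1.6, "dy": -3.9, "dz": 0.5, "spin": 0},
    {"dx": -1.6, "dy": -3.9, "dz": 0.5, "spin": 0}
  ]
}}

```text
time: 2.6
ee_pos: [0.4686, -0.3045, 0.3005]
eef_rot: [0.145, 0.989, 0.0, 0.0]
ft_force: [0.6, 1.2, 0.6]
width: 0.0497
grip_force: 0.0
```

```bash
python3 - <<'E'
from h import *
go([.465,-.308,.30]);print(np.round(telemetry.read_state()['joint_positions'],2))
c=grab('wrist','w2')
E
```

```text
t 2.6 tcp [ 0.4686 -0.3045  0.3005] xyaw 163.28 cm [ 0.24 -0.43  0.05]
[-0.15  0.33  0.78  1.8  -0.26  1.11  1.99]
```

View pics/w2.png

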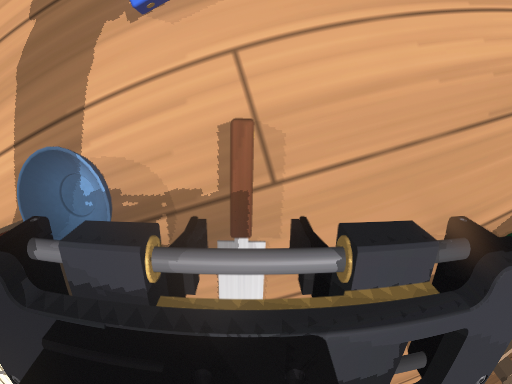

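```bash
python3 - <<'E'
from m import *
c=L('w2');hsv=cv2.cvtColor(c['img'],cv2.COLOR_RGB2HSV)
m=comp(((hsv[...,0]<12)&(hsv[...,2]<140)&(hsv[...,1]>100)).astype(np.uint8),(222,105,262,240))
ct=max(cv2.findContours(m,0,1)[0],key=cv2.contourArea)[:,0];print(m.sum(),ct.min(0),ct.max(0))
P=np.array([onplane(c,u,v,.028,True)[:2] for u,v in ct]).astype(np.float32)
q=cv2.minAreaRect(P);print(q,cv2.boxPoints(q).round(3).tolist())
print(onplane(c,106,200,.05,True))
go([.465,-.308,.30])
E
```

```text
2451 [230 119] [253 237]
((0.45670899748802185, -0.30783528089523315), (0.019429149106144905, 0.10726677626371384), 72.256103515625) [[0.40299999713897705, -0.3009999990463257], [0.5049999952316284, -0.3330000042915344], [0.5109999775886536, -0.3149999976158142], [0.4090000092983246, -0.28200000524520874]]
[ 0.43338212 -0.42477676  0.05      ]
t 2.65 tcp [ 0.467  -0.3107  0.2999] xyaw 162.95 cm [ 0.27  0.2  -0.01]
```

The wrist view shows the handle at columns 230–253, rows 119–237, between the fingers. The bowl is 11 cm away.

Request:
{"api": "move_arm", "payload": {
  "steps": [
    {"dx": 0.3, "dy": 0.1, "dz": 2, "spin": 0.012},
    {"dx": 0, "dy": 0, "dz": 2.5, "spin": 0},
    {"dx": 0, "dy": 0, "dz": 2.5, "spin": 0},
    {"dx": 0, "dy": 0, "dz": 2, "spin": 0},
    {"dx": 0, "dy": 0, "dz": 1.5, "spin": 0},
    {"dx": 0, "dy": 0, "dz": 0.8, "spin": 0},
    {"dx": 0, "dy": 0, "dz": 0, "spin": 0}
  ]
}}

```text
time: 3.35
ee_pos: [0.4657, -0.3011, 0.1871]
eef_rot: [0.152, 0.988, 0.0, -0.001]
ft_force: [0.1, 0.1, 0.2]
width: 0.05
grip_force: 0.0
```

Request:
{"api": "move_arm", "payload": {
  "steps": [
    {"dx": 0, "dy": 0, "dz": 0, "spin": 0},
    {"dx": 0, "dy": 0, "dz": 0, "spin": 0},
    {"dx": 0, "dy": 0, "dz": 0, "spin": 0},
    {"dx": 0, "dy": 0, "dz": 0, "spin": 0},
    {"dx": 0, "dy": 0, "dz": 0, "spin": 0},
    {"dx": 0, "dy": 0, "dz": 0, "spin": 0}
  ],
  "claw": 0,
  "squeeze": 60
}}

```text
time: 3.95
ee_pos: [0.4659, -0.3017, 0.1883]
eef_rot: [0.152, 0.988, -0.0, 0.0]
ft_force: [-1.5, -1.8, 6.1]
width: 0.0195
grip_force: 59.3
```

Request:
{"api": "move_arm", "payload": {
  "steps": [
    {"dx": 0, "dy": 0, "dz": -1, "spin": 0},
    {"dx": 0, "dy": 0, "dz": -2, "spin": 0},
    {"dx": 0, "dy": 0, "dz": -3, "spin": 0},
    {"dx": 0, "dy": 0, "dz": -3, "spin": 0},
    {"dx": 0, "dy": 0, "dz": -2, "spin": 0},
    {"dx": 0, "dy": 0, "dz": 0, "spin": -0.107},
    {"dx": 0, "dy": 0, "dz": 0, "spin": -0.107},
    {"dx": 0, "dy": 0, "dz": 0, "spin": -0.107},
    {"dx": 0, "dy": 0, "dz": 0, "spin": -0.107},
    {"dx": 0, "dy": 0, "dz": 0, "spin": -0.104},
    {"dx": 0, "dy": 0, "dz": 0, "spin": 0}
  ]
}}

```text
time: 5.05
ee_pos: [0.4657, -0.301, 0.298]
eef_rot: [-0.114, 0.993, 0.0, -0.0]
ft_force: [-0.1, 0.6, -1.0]
width: 0.0196
grip_force: 59.3
```

Request:
{"api": "move_arm", "payload": {
  "steps": [
    {"dx": -0.3, "dy": 2.3, "dz": 0, "spin": 0},
    {"dx": -0.3, "dy": 2.6, "dz": 0, "spin": 0},
    {"dx": -0.3, "dy": 2.6, "dz": 0, "spin": 0},
    {"dx": -0.3, "dy": 2.6, "dz": 0, "spin": 0},
    {"dx": -0.3, "dy": 2.6, "dz": 0, "spin": 0},
    {"dx": -0.3, "dy": 2.6, "dz": 0, "spin": 0},
    {"dx": -0.3, "dy": 2.6, "dz": 0, "spin": 0},
    {"dx": -0.3, "dy": 2.6, "dz": 0, "spin": 0},
    {"dx": 0, "dy": 2.4, "dz": 0, "spin": 0},
    {"dx": 0, "dy": 0, "dz": 0, "spin": 0},
    {"dx": 0, "dy": 0, "dz": 0, "spin": 0}
  ]
}}

```text
time: 6.15
ee_pos: [0.4376, -0.0726, 0.2979]
eef_rot: [-0.113, 0.994, 0.0, 0.0]
ft_force: [0.7, -0.2, -1.6]
width: 0.0197
grip_force: 59.3
```

```bash
python3 - <<'E'
from h import *
go([.4377,-.0685,.226])
s=telemetry.read_state();print(np.round(s['joint_positions'],2),s['width'],s['grip_force'],s['ft_force'])
a=grab('side','d1')
b=grab('scene','s1')
R=lambda i,s:cv2.resize(i,s,interpolation=2)
cv2.imwrite('pics/c1.png',np.hstack([R(a['img'][80:280,180:400],(440,400)),R(b['img'][130:290,190:330],(350,400))])[:,:,::-1])
E
```

```text
t 6.15 tcp [ 0.4376 -0.0726  0.2979] xyaw -167.05 cm [-0.1   0.39  7.19]
[-0.46  0.01  0.53  2.07 -0.    1.06  1.87] 0.01965756320650293 59.30934760719538 [ 0.6958802  -0.17127995 -1.55176842]
```

View pics/c1.png

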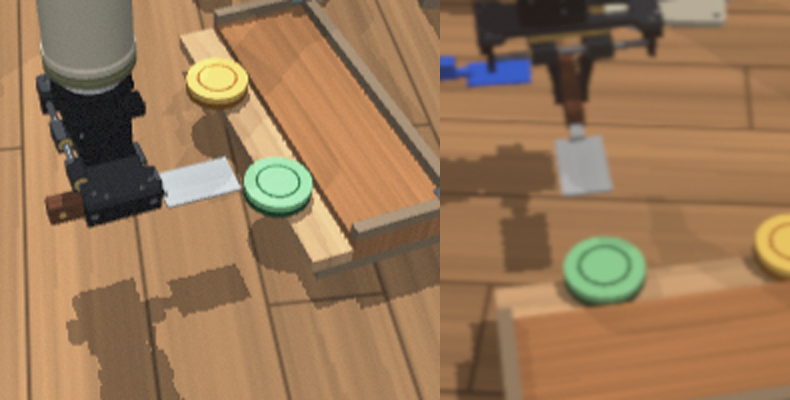

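Side view (left) shows the held spatula level with its tip pointing at the green soap, still above it. The scene view shows the blade tip slightly left of the soap. I'll measure the blade.

```bash
cat > bl.py <<'E'
from m import *
def blade(f,z,roi):
    c=L(f);h=cv2.cvtColor(c['img'],cv2.COLOR_RGB2HSV).astype(int)
    m=comp(((h[...,1]<60)&(h[...,2]>130)).astype(np.uint8),roi)
    ct=max(cv2.findContours(m,0,1)[0],key=cv2.contourArea)[:,0]
    P=np.array([onplane(c,u,v,z)[:2] for u,v in ct]).astype(np.float32)
    B=cv2.boxPoints(cv2.minAreaRect(P)); B=B[np.argsort(B@[.975,.2215])]; t=B[2:].mean(0); k=B[:2].mean(0); d=t-k
    C=np.array([.6425,-.022]);X=np.array([.975,.2215]);Y=np.array([-.2215,.975])
    print(f,m.sum(),'tip',t.round(4),'len',np.hypot(*d).round(3),'wid',np.hypot(*(B[2]-B[3])).round(3),'yaw',np.degrees(np.arctan2(d[1],d[0])).round(2),'tip rel soap',((t-C)@X).round(4),((t-C)@Y).round(4))
if __name__=='__main__':
    blade('d1',.113,(255,155,302,190));blade('s1',.113,(230,182,262,212))
E
python3 bl.py
```

```text
d1 665 tip [ 0.5855 -0.0416] len 0.086 wid 0.053 yaw 11.71 tip rel soap -0.0599 -0.0065
s1 461 tip [ 0.588 -0.042] len 0.099 wid 0.05 yaw 11.1 tip rel soap -0.0575 -0.0074
```

Request:
{"api": "move_arm", "payload": {
  "steps": [
    {"dx": 0, "dy": 0.4, "dz": 1, "spin": -0.02},
    {"dx": 0, "dy": 0, "dz": 1.5, "spin": 0},
    {"dx": 0, "dy": 0, "dz": 1.5, "spin": 0},
    {"dx": 0, "dy": 0, "dz": 1.5, "spin": 0},
    {"dx": 0, "dy": 0, "dz": 1, "spin": 0},
    {"dx": 0, "dy": 0, "dz": 0.5, "spin": 0},
    {"dx": 0, "dy": 0, "dz": 0, "spin": 0},
    {"dx": 0, "dy": 0, "dz": 0, "spin": 0}
  ]
}}

```text
time: 7.05
ee_pos: [0.437, -0.069, 0.228]
eef_rot: [-0.123, 0.992, -0.0, 0.0]
ft_force: [1.0, -0.1, -0.9]
width: 0.0195
grip_force: 59.3
```

```bash
python3 - <<'E'
from h import *
go([.4377,-.0685,.2275])
a=grab('side','d2')
b=grab('scene','s2')
R=lambda i,s:cv2.resize(i,s,interpolation=2)
cv2.imwrite('pics/c2.png',np.hstack([R(a['img'][130:240,220:360],(510,400)),R(b['img'][170:270,210:280],(280,400))])[:,:,::-1])
from bl import blade
blade('d2',.043,(255,160,312,220));blade('s2',.043,(225,195,275,240))
E
```

```text
t 7.05 tcp [ 0.437 -0.069  0.228] xyaw -165.85 cm [-0.08  0.03  0.05]
d2 615 tip [ 0.5833 -0.035 ] len 0.084 wid 0.053 yaw 12.45 tip rel soap -0.0606 0.0004
s2 435 tip [ 0.5847 -0.0345] len 0.106 wid 0.051 yaw 12.43 tip rel soap -0.0592 0.0006
```

View pics/c2.png

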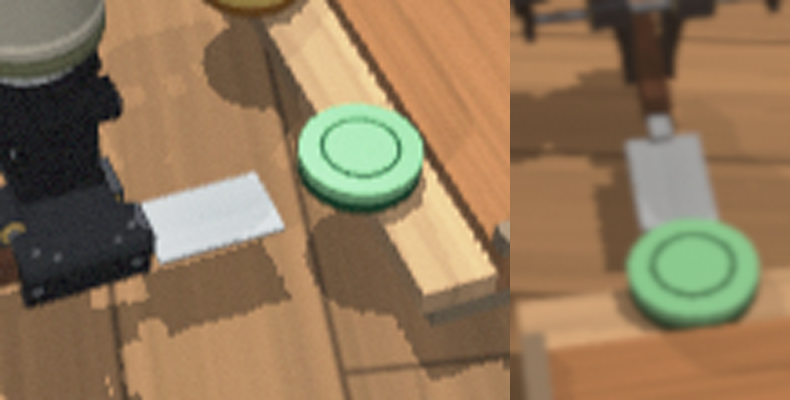

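The blade is level, laterally centred, and below the rim about 20 mm short of it. I'll slide it under now.

Request:
{"api": "move_arm", "payload": {
  "steps": [
    {"dx": -0.7, "dy": 0, "dz": 0, "spin": 0},
    {"dx": -0.9, "dy": 0, "dz": 0, "spin": 0},
    {"dx": -0.9, "dy": 0, "dz": 0, "spin": 0},
    {"dx": -0.9, "dy": 0, "dz": 0, "spin": 0},
    {"dx": -0.8, "dy": 0, "dz": 0, "spin": 0},
    {"dx": 0, "dy": 0, "dz": 0, "spin": 0},
    {"dx": 0, "dy": 0, "dz": 0, "spin": 0}
  ]
}}

```text
time: 7.85
ee_pos: [0.4774, -0.0586, 0.2275]
eef_rot: [-0.123, 0.992, -0.0, -0.0]
ft_force: [-0.1, -0.5, -0.8]
width: 0.0195
grip_force: 59.3
```

```bash
python3 - <<'E'
from m import *
go([.478,-.059,.2275])
a=grab('side','d3')
for f in('d0','d3'):
    c=L(f);m=comp((cv2.inRange(cv2.cvtColor(c['img'],cv2.COLOR_RGB2HSV),(50,40,215),(90,255,255))>0).astype(np.uint8),(295,150,345,195))
    print(m.sum(),cv2.moments(m,True)['m10']/m.sum(),cv2.moments(m,True)['m01']/m.sum())
E
```

```text
t 7.85 tcp [ 0.4774 -0.0586  0.2275] xyaw -165.84 cm [-0.04 -0.05 -0.  ]
328 318.4817073170732 171.09451219512195
341 318.466275659824 171.01173020527858
```

The soap is undisturbed with the blade under it. I'll lift along an arc in stages.

Request:
{"api": "move_arm", "payload": {
  "steps": [
    {"dx": 0, "dy": 0, "dz": -0.5, "spin": 0},
    {"dx": 0, "dy": 0, "dz": -0.5, "spin": 0},
    {"dx": 0, "dy": 0, "dz": -0.6, "spin": 0},
    {"dx": 0, "dy": 0, "dz": -0.6, "spin": 0},
    {"dx": 0, "dy": 0, "dz": -0.6, "spin": 0},
    {"dx": -0.1, "dy": 0, "dz": -0.7, "spin": 0},
    {"dx": -0.1, "dy": 0, "dz": -0.7, "spin": 0},
    {"dx": -0.1, "dy": 0, "dz": -0.7, "spin": 0},
    {"dx": 0, "dy": 0, "dz": 0, "spin": 0}
  ]
}}

```text
time: 8.8
ee_pos: [0.4808, -0.0579, 0.2778]
eef_rot: [-0.123, 0.992, 0.0, 0.001]
ft_force: [0.1, 0.1, -1.4]
width: 0.0197
grip_force: 59.3
```

```bash
python3 - <<'E'
from h import *
go([.478,-.059,.2275])
a=grab('side','d4')
b=grab('scene','s4')
R=lambda i,s:cv2.resize(i,s,interpolation=2)
cv2.imwrite('pics/c4.png',np.hstack([R(a['img'][110:230,250:390],(466,400)),R(b['img'][180:280,210:290],(320,400))])[:,:,::-1])
E
```

```text
t 8.8 tcp [ 0.4808 -0.0579  0.2778] xyaw -165.83 cm [ 0.31 -0.04  5.03]
```

View pics/c4.png

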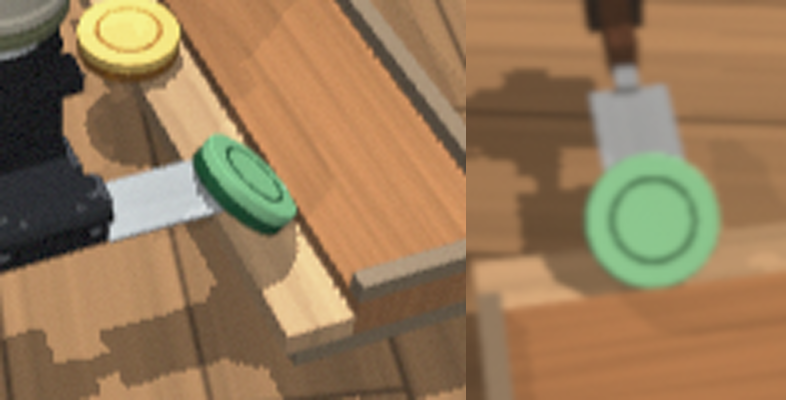

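The soap is tilted about 45° on the blade tip and leaning toward the step (side crop, around (245,185)). I'll continue over the top.

Request:
{"api": "move_arm", "payload": {
  "steps": [
    {"dx": -0.65, "dy": 0, "dz": -0.5, "spin": 0},
    {"dx": -0.65, "dy": 0, "dz": -0.5, "spin": 0},
    {"dx": -0.65, "dy": 0, "dz": -0.3, "spin": 0},
    {"dx": -0.65, "dy": 0, "dz": -0.3, "spin": 0},
    {"dx": -0.6, "dy": 0, "dz": -0.1, "spin": 0},
    {"dx": -0.6, "dy": 0, "dz": -0.1, "spin": 0},
    {"dx": -0.6, "dy": 0, "dz": 0, "spin": 0},
    {"dx": -0.6, "dy": 0, "dz": 0, "spin": 0},
    {"dx": -0.7, "dy": 0, "dz": 0, "spin": 0},
    {"dx": -0.7, "dy": 0, "dz": 0, "spin": 0},
    {"dx": -0.7, "dy": 0, "dz": 0, "spin": 0},
    {"dx": 0, "dy": 0, "dz": 0, "spin": 0}
  ]
}}

```text
time: 10.1
ee_pos: [0.55, -0.04, 0.2946]
eef_rot: [-0.124, 0.992, -0.0, 0.0]
ft_force: [-0.3, 1.2, -1.5]
width: 0.0197
grip_force: 59.3
```

```bash
python3 - <<'E'
from h import *
go([.478,-.059,.2275])
a=grab('side','d5')
b=grab('scene','s5')
R=lambda i,s:cv2.resize(i,s,interpolation=2)
cv2.imwrite('pics/c5.png',np.hstack([R(a['img'][110:230,250:390],(466,400)),R(b['img'][180:280,210:290],(320,400))])[:,:,::-1])
E
```

```text
t 10.1 tcp [ 0.55   -0.04    0.2946] xyaw -165.81 cm [ 7.45 -0.07  6.71]
```

View pics/c5.png

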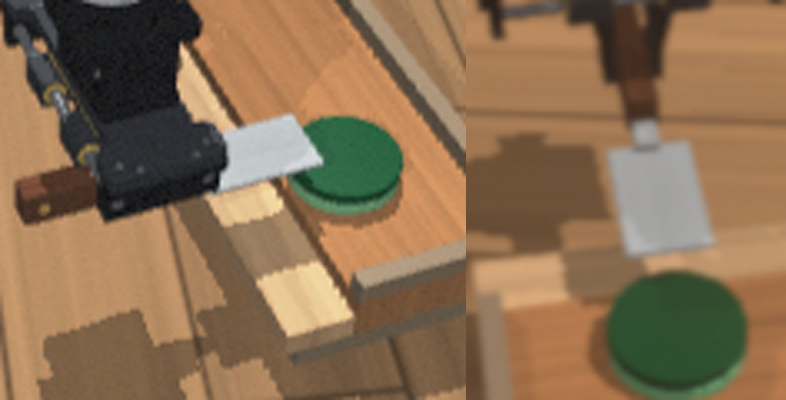

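The green soap lies upside down on the upper ledge: dark face up at crop (345,165) and (678,335), clear of the step. I'll retreat and lay the spatula down.

Request:
{"api": "move_arm", "payload": {
  "steps": [
    {"dx": 1, "dy": 0, "dz": -1, "spin": 0},
    {"dx": 3, "dy": 0, "dz": 0, "spin": 0},
    {"dx": 3, "dy": 0, "dz": 0, "spin": 0},
    {"dx": 3, "dy": 0, "dz": 0, "spin": 0},
    {"dx": 0, "dy": -3, "dz": 0, "spin": 0},
    {"dx": 0, "dy": -4, "dz": 0, "spin": 0},
    {"dx": 0, "dy": -4, "dz": 0, "spin": 0},
    {"dx": 0, "dy": -4, "dz": 0, "spin": 0},
    {"dx": 0, "dy": -4, "dz": 0, "spin": 0},
    {"dx": 0, "dy": -3, "dz": 0, "spin": 0},
    {"dx": 0, "dy": 0, "dz": 0, "spin": 0},
    {"dx": 0, "dy": 0, "dz": 0, "spin": 0}
  ]
}}

```text
time: 11.4
ee_pos: [0.5056, -0.2788, 0.3044]
eef_rot: [-0.122, 0.992, 0.0, -0.0]
ft_force: [-0.2, 0.9, -1.2]
width: 0.0195
grip_force: 59.3
```

Request:
{"api": "move_arm", "payload": {
  "steps": [
    {"dx": 0, "dy": 0, "dz": 2.5, "spin": 0},
    {"dx": 0, "dy": 0, "dz": 2.5, "spin": 0},
    {"dx": 0, "dy": 0, "dz": 2.5, "spin": 0},
    {"dx": 0, "dy": 0, "dz": 1.7, "spin": 0},
    {"dx": 0, "dy": 0, "dz": 1, "spin": 0},
    {"dx": 0, "dy": 0, "dz": 0.6, "spin": 0},
    {"dx": 0, "dy": 0, "dz": 0.3, "spin": 0},
    {"dx": 0, "dy": 0, "dz": 0, "spin": 0},
    {"dx": 0, "dy": 0, "dz": 0, "spin": 0}
  ]
}}

```text
time: 12.3
ee_pos: [0.5064, -0.2783, 0.1944]
eef_rot: [-0.123, 0.992, -0.0, 0.001]
ft_force: [-0.6, -0.1, -1.3]
width: 0.0197
grip_force: 59.3
```

```bash
python3 -c "
from h import *
go([.507,-.278,.1875]);s=telemetry.read_state();print(np.round(s['ft_force'],1))"
```

```text
t 12.3 tcp [ 0.5064 -0.2783  0.1944] xyaw -165.83 cm [-0.07  0.02  0.69]
[-0.6 -0.1 -1.3]
```

Request:
{"api": "move_arm", "payload": {
  "steps": [
    {"dx": 0, "dy": 0, "dz": 0.3, "spin": 0},
    {"dx": 0, "dy": 0, "dz": 0.2, "spin": 0},
    {"dx": 0, "dy": 0, "dz": 0.1, "spin": 0},
    {"dx": 0, "dy": 0, "dz": 0, "spin": 0},
    {"dx": 0, "dy": 0, "dz": 0, "spin": 0}
  ]
}}

```text
time: 12.8
ee_pos: [0.5062, -0.2783, 0.1883]
eef_rot: [-0.123, 0.992, 0.0, 0.0]
ft_force: [-1.9, 1.8, 7.2]
width: 0.0196
grip_force: 59.3
```

The wrist force shows the spatula touching the table, so I'll release it and rise.

Request:
{"api": "move_arm", "payload": {
  "steps": [
    {"dx": 0, "dy": 0, "dz": 0, "spin": 0},
    {"dx": 0, "dy": 0, "dz": 0, "spin": 0},
    {"dx": 0, "dy": 0, "dz": 0, "spin": 0},
    {"dx": 0, "dy": 0, "dz": 0, "spin": 0},
    {"dx": 0, "dy": 0, "dz": -1, "spin": 0},
    {"dx": 0, "dy": 0, "dz": -2, "spin": 0},
    {"dx": 0, "dy": 0, "dz": -3, "spin": 0},
    {"dx": 0, "dy": 0, "dz": -3, "spin": 0},
    {"dx": 0, "dy": 0, "dz": -3, "spin": 0},
    {"dx": 0, "dy": 0, "dz": 0, "spin": 0},
    {"dx": 0, "dy": 0, "dz": 0, "spin": 0}
  ],
  "claw": 5
}}

```text
time: 13.9
ee_pos: [0.5062, -0.2783, 0.3086]
eef_rot: [-0.123, 0.992, -0.0, 0.001]
ft_force: [-0.0, -0.4, 0.3]
width: 0.0498
grip_force: 0.0
```

```bash
python3 - <<'E'
from h import *
a=grab('side','d6');b=grab('scene','s6')
cv2.imwrite('pics/c6.png',np.hstack([cv2.resize(a['img'][90:350,200:420],(400,472)),cv2.resize(b['img'][130:290,100:360],(400,472))])[:,:,::-1])
E
```

```text
(no output)
```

View pics/c6.png

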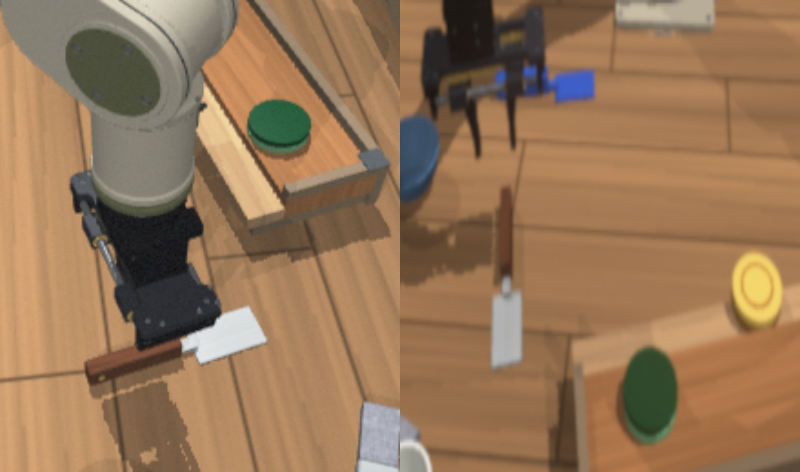

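The spatula lies flat and released (side crop (180,345)). The green soap is dark side up on the upper ledge (280,125), and the yellow soap is where it was.

```bash
python3 -c "
from bench import job
print(job.close_job())"
```

```text
the job is handed in; nothing more can be done
None
```

The job is handed in: the final pictures show the green soap upside down on the upper ledge, the yellow soap where it was, and the spatula released flat on the table; no verdict came back.

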